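# End-of-line test of an intercom unit

## Robot

A 6-joint arm with a two-finger parallel gripper is mounted at the origin on the work surface. World frame = base frame: x ahead of the robot, y to its left, z up, the work surface at z = 0. Lengths are in m, angles in rad, forces in N, time in s.
With the tool pointing down it reaches from about 0.35 to 0.975 m from the base axis. Payload 4.9 kg.
Tool frame: the origin (TCP) lies at the very end of the fingers, on their centre line; the grasp point (between the pads) lies 19 mm behind it; z points along the fingers, y is the line along which they close (so a half turn about z gives the same grasp; the last joint's range is limited). The gripper opens to 85 mm and grips with 20 to 120 N. Pads are 22 mm wide; open, the fingers measure 114 mm over their backs; the gripper's body (76 mm by 85 mm) begins 54 mm behind the grasp point. The pads swing forward as they close: fully open they stand 13 mm farther back than shut.
Start: joints at [0.998, 0.053, 1.613, -0, 1.476, -0.119], TCP at [0.274, 0.562, 0.231] pointing down, gripper open.
Joint ranges: [-3.01, 3.01], [-1.01, 2.22], [0.06, 2.58], [-1.02, 4.17], [0.09, 2.62], [-3.14, 3.14]. Speed limits (rad/s): [2.57, 2.57, 3.14, 3.14, 3.14, 3.14].

## Interface

Orientations are given as a rotation vector (axis times angle).
In Python, from station import get_obs, get_image, get_calibration, finish_job gives the robot as it stands.
- The arm moves only by the tool servo_tool, never from a script. Its argument "increments" is a list of rows, each a list of 5 numbers: the opening, from 0 (shut) to 1 (fully open), then the shift along the tool's x, y, z in mm, then the turn about the tool's z in degrees. In form: [[jaw, tx, ty, tz, spin], ...]. A call has 1 to 12 rows; each row shifts and turns the commanded pose from where the row before left it, along the tool's axes as they then stand; what a row does not reach is not made up. A row lasts 1/8 s, in which the tool goes at most 62.5 mm and 10.7 degrees, less where a joint would pass 70% of its speed; a pose out of reach is approached as far as the arm can. A call is refused whole if a number of a shift passes 62.5 or a number of a turn 10.7, either way. A call with a gripper value outside its range is refused whole. The fingers move at their own pace and stop on an object; "force" is the grip in N (left out, the last holds). Time passes only in rows, so rows that do not move let the fingers close. It gives the time, the measured TCP pose, the force, the opening and the grip force at its end, in the units of the state.
- get_obs(): the state, without advancing time (a new reading comes with each control period).
- get_image(name): name is "side" or "top" or "wrist"; returns the picture (420x560x3 uint8, red, green, blue); there is no depth.
- get_calibration(name): a dict with "fx", "fy", "cx", "cy" (pixels), "R" (3x3) and "t" (3): a world point X has camera coordinates R X + t; the wrist camera has in their place "mount" (4x4, takes a point from camera to tool coordinates, whose origin is the TCP and whose axes are the flange's). Camera axes: x right, y down, z forward; pixel columns grow to the right and rows downward; lengths in m; the calibration is good to about 2 mm. A picture is of the moment at which its call begins: read the wrist's pose just before it. get_calibration takes no time and is no camera call.
- finish_job(): hands the job in; it is judged then, once.
The state is a dict: "t": time; "q": joint angles; "dq": joint speeds; "effort": joint torques, N m; "tool_pos": TCP position; "tool_rot": TCP orientation; "contact_force": force on the tool from outside, world axes, zero at the start; "wrist_torque": the same for the moment, N m; "opening": finger opening in m; "grip_force": force on a finger pad.
Only numpy, scipy, OpenCV 4.12 (cv2) and the standard library are available. Lean on these libraries where they do the work, as an engineer would, in place of code of your own. Each camera call takes 0.05 s, during which the arm holds its last target. There are 200 camera calls.

## Task

Run the final test of the white intercom unit lying on the pink foam, using only your fingertips: first press down the raised, white-striped end of the black rocker on the grey tester so that it tips right over and switches the tester on, then press the unit's orange call key fully down and let it come back up, then push the tester's green pass button fully in so that it stays down. Do not press the tester's red or yellow button or the unit's grey key, do not press the call key before the tester is on, do not lift the unit or shift it from its place, and leave the things around the work where they are.

Things in the scene. Friction and masses are not known exactly. Their poses are not given: they have to be found in the camera images.
- tester: Grey box, aluminium top, 180 x 210 x 60 mm (x, y, z), fixed on the 4 mm pink foam, left or right of the unit. Origin: centre of underside; z up. On top: black rocker at -x, +y, dark flat display at -x, -y, three round buttons along the +x edge. Green, red and yellow swap places from run to run: x = +45, y = -65, 0 or +65 mm in the tester's frame.
- rocker (a joint): Black see-saw, 60 mm along tester x, 30 mm wide, top a shallow V; pivot along tester y at (-42, 50, 70) mm in the tester's frame. 0 = off: -x half raised, sloping up 0.30 rad outwards, outer end 9 mm above the level +x half. 0.30 rad = on: -x half level, 10 mm above the tester's top, +x half raised. Friction 0.07 N m (2.5 to 4 N at the finger); stays where left. May start up to 0.04 rad in.
- rocker_press (a point): Point to press: on the top face of the rocker's -x half (white stripe; raised when off), 20 mm from the pivot and mid-width; moves with the rocker. Pressing straight down here with shut fingertips tips it; this point goes down 6 mm, the outer end 9 mm.
- pass_button (a joint): Travel of the tester's green round pass button. It has no return spring: it slides down against a steady 3.5 N and stays wherever it is pushed to (it cannot be pulled out again). Joint value: 0 = up, 0.006 m = fully down against its stop.
- pass_button_top (a point): Centre of the top face of the green button, 30 mm across, standing 10 mm above the tester's top (74 mm above the bench) when up, 4 mm when fully in. Green, red and yellow swap places from run to run: x = +45, y = -65, 0 or +65 mm in the tester's frame.
- fail_button (a joint): Travel of the tester's red round button, same kind and size as the green one. Not to be pressed.
- fail_button_top (a point): Centre of the top face of the red button.
- retest_button (a joint): Travel of the tester's yellow round button, same kind and size as the green one. Not to be pressed.
- retest_button_top (a point): Centre of the top face of the yellow button.
- unit: White intercom unit, a closed plastic housing 120 x 190 x 45 mm (x, y, z), about 0.8 kg, lying loose on the 4 mm pink foam. Origin: centre of its underside; z up. On its top: an orange round key at y = -58 mm, a dark grey round key at y = +8 mm (both at x = 0), and black loudspeaker slots at the +y end.
- call_key (a joint): Travel of the unit's orange call key. Springs back when let go: about 1.5 N starts it and about 5 N bottoms it. Joint value: 0 = up, 0.006 m = fully down.
- call_key_top (a point): Centre of the top face of the orange call key, 32 mm across, standing 10 mm above the unit's top (59 mm above the bench) when up, 4 mm when fully down.
- lock_key (a joint): Travel of the unit's grey key, same kind and size as the orange one. Not to be pressed.
- lock_key_top (a point): Centre of the top face of the grey key.
- flux: Loose white bottle with a blue cap, 36 mm across, 75 mm tall, standing between the robot and the foam. Origin: centre of its underside. Leave alone.
- driver: Loose red-handled screwdriver lying on the bench to the left of the foam. Leave alone.
- screw_bin: Loose small black open bin of screws, 60 x 90 x 45 mm, beyond the foam's far edge. Origin: centre of its underside. Leave alone.
- speaker: Loose dark steel loudspeaker capsule, 56 mm across, 22 mm tall, to the right of the foam. Origin: centre of its underside. Leave alone.
Things that resemble listed ones, but are neither listed nor needed, are in the scene too. What is shaped like the unit but blue or brown is not meant.

How it is judged:
On the way, in this order (a step that is already met when the one before it is completed fails the run):
1. the rocker is tipped right over to on (value of joint rocker above 0.26 rad), for 0.1 s.
2. the orange call key is pressed fully down (value of joint call_key above 0.0048 m), for 0.1 s.
3. the green pass button is pushed fully in (value of joint pass_button above 0.0048 m), for 0.1 s.
At the end, for the whole second after the job is handed in: The rocker is on (over 0.26 of 0.30 rad), the green button is in (over 4.8 of 6 mm), the call key is back up (under 1.5 mm), the red, yellow and grey ones are not pressed (under 2 mm), and the unit lies flat and at rest within 20 mm of where it began (value of joint rocker above 0.26 rad and value of joint each of call_key, lock_key below 0.0015 m and value of joint pass_button above 0.0048 m and value of joint each of fail_button, retest_button below 0.002 m and distance of unit from where it was at the start of the episode below 0.02 m and linear speed of unit below 0.02 m/s and angle between unit's own z axis and vertical below 0.05 rad); the robot touches nothing.
It fails at once if the call key is pressed while the tester is off (value of joint call_key above 0.003 m and value of joint rocker below 0.22 rad).
It fails at once if the green button is pressed while the tester is off (value of joint pass_button above 0.003 m and value of joint rocker below 0.22 rad).
It fails at once if the red or yellow button or the grey key is pressed (value of joint any of fail_button, retest_button, lock_key above 0.002 m).
It fails at once if the unit is lifted, tipped or shifted more than 20 mm (distance of unit from where it was at the start of the episode above 0.02 m or height (world z) of unit above 0.012 m or angle between unit's own z axis and vertical above 0.12 rad).
It fails at once if a thing around the work is moved more than 20 mm (distance of any of flux, driver, screw_bin, speaker from where it was at the start of the episode above 0.02 m).
It also fails if it takes over 48 s, if anything falls off the work surface, if the arm or the gripper's body presses on something with over 40 N, if the wrist force passes 120 N, or if a joint passes its speed limit or range.

## Working session

There is one attempt and no reset: what is moved stays moved. The work goes in short steps, Python scripts to look and compute and a tool call to move; the robot and the scene stay as the last step left them, time stands still between calls to the robot, and variables do not carry over. Pictures are saved under pics/ and viewed, at most 10 in all, crops included, and the job is handed in when it is done.

Besides the shell and the picture viewer there is one more tool, called after "Call:" as name(argument=value, ...) on one line, values as JSON. servo_tool: Moves the arm, as the interface text tells. Its arguments: {"type":"object","properties":{"increments":{"type":"array"},"force":{"type":"number"}},"required":["increments"]}

```bash
mkdir -p pics
python3 - <<'E'
from station import *
import cv2,numpy as np
o=get_obs();print(o['t'],o['tool_pos'],o['tool_rot'],o['opening'])
for n in("top","side"):
    cv2.imwrite(f"pics/{n}0.png",get_image(n)[:,:,::-1]);c=get_calibration(n);print(n,c)
print(get_calibration("wrist"))
E
```

```text
0.0 [0.27365428 0.56121034 0.23005692] [-7.06536161e-01 -3.06038631e+00  3.05376245e-03] 0.08518302575776152
top {'fx': 400.00995732139137, 'fy': 400.00995732139137, 'cx': 275.8393150688805, 'cy': 208.18388336437542, 'R': array([[-0.0206827 , -0.99976833,  0.0059592 ],
       [-0.99867736,  0.02037877, -0.04720417],
       [ 0.04707179, -0.00692762, -0.99886749]]), 't': array([0.06224901, 0.51570234, 1.25615281])}
side {'fx': 517.7962561277036, 'fy': 517.7962561277036, 'cx': 280.36910815221114, 'cy': 206.36593882169612, 'R': array([[ 0.96494696, -0.26223606,  0.01046983],
       [-0.17817803, -0.68388655, -0.70749684],
       [ 0.19269136,  0.68083142, -0.70663895]]), 't': array([-0.49095329,  0.18219492,  1.5970324 ])}
{'fx': 311.4641513891074, 'fy': 311.4641513891074, 'cx': 279.94327841224737, 'cy': 212.91795725412913, 'mount': array([[ 6.10420240e-04, -9.59318529e-01, -2.82325323e-01,
         7.37913087e-02],
       [ 9.99999546e-01,  7.92028834e-04, -5.29134160e-04,
        -2.80683227e-05],
       [ 7.31218000e-04, -2.82324872e-01,  9.59318577e-01,
        -1.43134871e-01],
       [ 0.00000000e+00,  0.00000000e+00,  0.00000000e+00,
         1.00000000e+00]])}
```

View pics/top0.png

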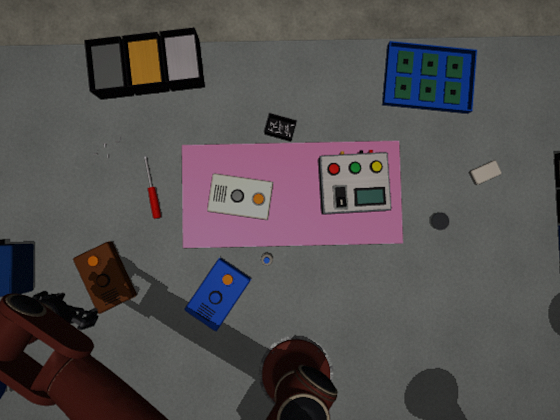

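View pics/side0.png

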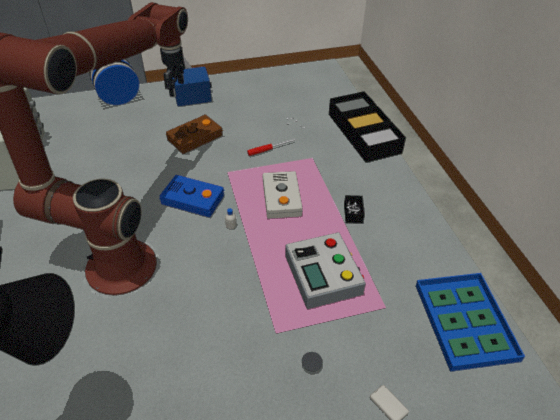

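The top view shows the white unit at (240,197), with its orange key at (259,199) and grey key at (237,196). On the tester, the rocker is at (340,196), red at (334,169), green at (355,168) and yellow at (376,167). Look-alikes for the orange key are on the brown unit (93,261) and the blue unit (228,280). I choose (259,199), the one on the white housing on the foam. Next I triangulate from both views.

```bash
cat > h.py <<'E'
import cv2,numpy as np
from station import *
def P(n):
    c=get_calibration(n);K=np.array([[c['fx'],0,c['cx']],[0,c['fy'],c['cy']],[0,0,1]])
    return K@np.c_[c['R'],c['t']]
def tri(a,b):
    X=cv2.triangulatePoints(P("top"),P("side"),np.array(a,float).reshape(2,1),np.array(b,float).reshape(2,1))[:,0];return X[:3]/X[3]
def proj(n,X):
    x=P(n)@np.append(X,1);return x[:2]/x[2]
def atz(n,px,z):
    M=P(n);A=np.c_[M[:,:2],-np.array([px[0],px[1],1.])];s=np.linalg.solve(A,-(M[:,2]*z+M[:,3]));return np.array([s[0],s[1],z])
def blob(im,px,h,r=12):
    hsv=cv2.cvtColor(im,cv2.COLOR_BGR2HSV).astype(int)
    d=abs(hsv[...,0]-h);m=((np.minimum(d,180-d)<10)&(hsv[...,1]>140)&(hsv[...,2]>70))
    y,x=np.nonzero(m);k=np.hypot(x-px[0],y-px[1])<r
    return np.array([x[k].mean(),y[k].mean()]),k.sum()
E
python3 - <<'E'
from h import *
T=cv2.imread("pics/top0.png");S=cv2.imread("pics/side0.png")
R={}
for n,a,b,h in[("orange",(259,199),(284,201),15),("red",(334,169),(331,243),0),("green",(355,168),(338,259),60),("yellow",(376,167),(348,276),28)]:
    pa,na=blob(T,a,h);pb,nb=blob(S,b,h);R[n]=tri(pa,pb)
    z=.059 if n=="orange" else .074
    print(n,pa,na,pb,nb,R[n].round(4),atz("top",pa,z).round(4),atz("side",pb,z).round(4))
a=cv2.resize(T[145:225,305:405],None,fx=5,fy=5,interpolation=2)
b=cv2.resize(S[165:310,255:375],None,fx=2.76,fy=2.76,interpolation=2)
c=np.zeros((410,840,3),np.uint8);c[:400,:500]=a;c[:b.shape[0],505:505+b.shape[1]]=b
cv2.imwrite("pics/c1.png",cv2.resize(c,None,fx=.95,fy=.95))
E
```

```text
orange [258.  198.5] 82 [283.1754386  199.63157895] 57 [0.5466 0.1061 0.0493] [0.5454 0.1058 0.059 ] [0.5441 0.0964 0.059 ]
red [333.47368421 168.39473684] 76 [330.34920635 242.11111111] 63 [ 0.6324 -0.1264  0.0657] [ 0.6311 -0.1251  0.074 ] [ 0.6294 -0.1331  0.074 ]
green [354.93939394 167.15151515] 66 [338.29508197 257.83606557] 61 [ 0.6347 -0.1919  0.0666] [ 0.6336 -0.1904  0.074 ] [ 0.6319 -0.1975  0.074 ]
yellow [376.38461538 165.87179487] 78 [346.44303797 274.62025316] 79 [ 0.6366 -0.2573  0.0671] [ 0.6363 -0.2557  0.074 ] [ 0.6336 -0.2621  0.074 ]
```

View pics/c1.png

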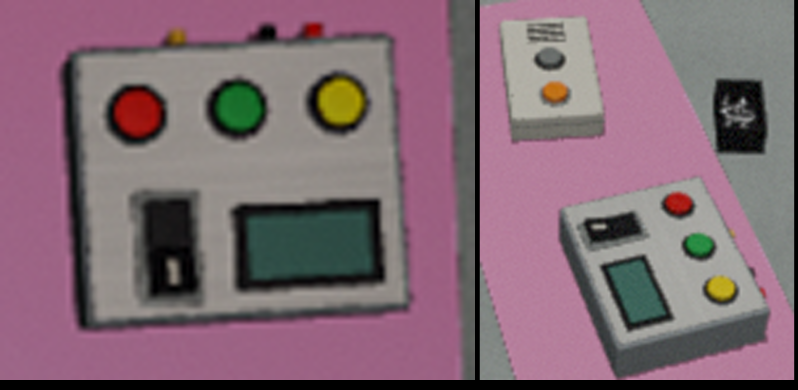

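The crop confirms the rocker's white stripe is at its near (-x) end, so it is off, and the green button is the middle one. The button spacing comes out at 65 mm, as described. The two views disagree by about 8 mm in height, so I will check from close by with the wrist camera.

Call:
servo_tool(increments=[[0,-40,-40,0,0],[0,-40,-40,0,0],[0,-40,-40,0,0],[0,-40,-40,0,0],[0,-40,-40,0,0],[0,-40,-40,0,0],[0,-40,-40,0,0],[0,-40,-40,0,0],[0,-40,-40,0,0],[0,-40,-40,0,-8],[0,-40,-40,0,-9],[0,-40,-20,0,-9]], force=40)

```text
t: 1.6
tool_pos: [0.5204, -0.052, 0.231]
tool_rot: [0.003, -3.141, 0.0]
contact_force: [-0.1, 0.4, 1.0]
opening: 0.0001
grip_force: 0.0
```

Call:
servo_tool(increments=[[0,0,0,0,0],[0,0,0,0,0]])

```text
t: 1.85
tool_pos: [0.5195, -0.0491, 0.2307]
tool_rot: [-0.001, -3.14, -0.001]
contact_force: [-1.1, 0.8, -0.4]
opening: -0.0001
grip_force: 0.0
```

Run:
```python
from station import *
import cv2,numpy as np,json
o=get_obs();im=get_image("wrist")
print(o['t'],o['tool_pos'],o['tool_rot'],o['contact_force'])
cv2.imwrite("pics/w1.png",im[:,:,::-1]);json.dump([list(o['tool_pos']),list(o['tool_rot'])],open("pics/w1.json","w"))
```

```text
1.85 [ 0.51954615 -0.04911341  0.23066417] [-1.44484343e-03 -3.13998769e+00 -1.02274573e-03] [-1.14295765  0.81783922 -0.36615659]
```

View pics/w1.png

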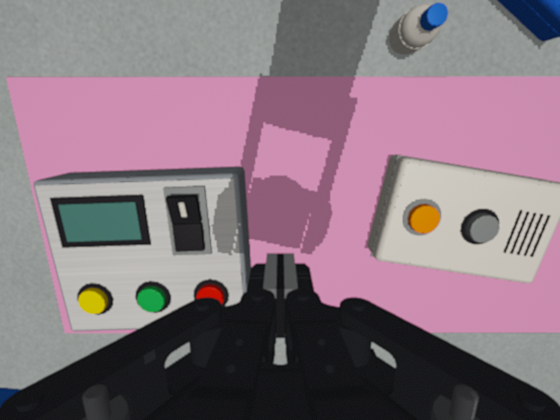

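The wrist view shows the green button at (152,296), yellow at (95,298), the orange key at (425,218), the grey key at (481,227) and the rocker stripe at (182,210). I move to a second wrist position for the stereo pair.

Call:
servo_tool(increments=[[0,20,-40,0,0],[0,20,-40,0,0],[0,20,-40,0,0],[0,0,0,0,0],[0,0,0,0,0]])

```text
t: 2.52
tool_pos: [0.4601, -0.1684, 0.2315]
tool_rot: [-0.001, 3.141, 0.0]
contact_force: [-0.3, -0.2, -0.3]
opening: -0.0002
grip_force: 0.0
```

```bash
cat >> h.py <<'E'
from scipy.spatial.transform import Rotation as Ro
def PW(pose):
    c=get_calibration("wrist");W=np.eye(4);W[:3,:3]=Ro.from_rotvec(pose[1]).as_matrix();W[:3,3]=pose[0]
    K=np.array([[c['fx'],0,c['cx']],[0,c['fy'],c['cy']],[0,0,1]])
    return K@np.linalg.inv(W@c['mount'])[:3]
def pj(M,X):
    x=M@np.append(X,1);return x[:2]/x[2]
def az(M,px,z):
    A=np.c_[M[:,:2],-np.array([px[0],px[1],1.])];s=np.linalg.solve(A,-(M[:,2]*z+M[:,3]));return np.array([s[0],s[1],z])
def tri2(M,N,a,b):
    X=cv2.triangulatePoints(M,N,np.array(a,float).reshape(2,1),np.array(b,float).reshape(2,1))[:,0];return X[:3]/X[3]
E
python3 - <<'E'
from h import *
import json
o=get_obs();im=get_image("wrist")[:,:,::-1].copy()
p2=[list(o['tool_pos']),list(o['tool_rot'])];json.dump(p2,open("pics/w2.json","w"));cv2.imwrite("pics/w2.png",im)
p1=json.load(open("pics/w1.json"));I1=cv2.imread("pics/w1.png")
M,N=PW(p1),PW(p2)
print("tcp px",pj(M,p1[0]),"pos",o['tool_pos'])
for n,a,h,z in[("orange",(425,218),15,.059),("green",(152,296),60,.074),("yellow",(95,298),28,.074)]:
    pa,na=blob(I1,a,h,18);g=pj(N,az(M,pa,z));pb,nb=blob(im,g,h,22)
    print(n,pa,na,g,pb,nb,tri2(M,N,pa,pb).round(4),az(M,pa,z).round(4),az(N,pb,z).round(4))
E
```

```text
tcp px [278.38659979 272.51159809] pos [ 0.46014494 -0.1684429   0.23147869]
orange [423.51282051 218.21794872] 702 [523.23517112 268.83604281] [521.6651719  268.00298954] 669 [0.5458 0.1063 0.0537] [0.5441 0.1037 0.059 ] [0.5431 0.1017 0.059 ]
green [153.06557377 295.77868852] 122 [263.4719365  340.81778296] [nan nan] 0 [nan nan nan] [ 0.6277 -0.1863  0.074 ] [  nan   nan 0.074]
yellow [ 92.70146819 300.28548124] 613 [205.61214722 344.81002328] [nan nan] 0 [nan nan nan] [ 0.6332 -0.2529  0.074 ] [  nan   nan 0.074]h.py:16: RuntimeWarning: Mean of empty slice.
  return np.array([x[k].mean(),y[k].mean()]),k.sum()
  ret = ret.dtype.type(ret / rcount)
```

View pics/w2.png

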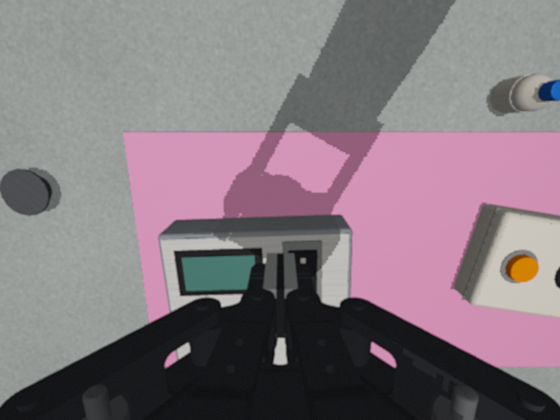

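The second wrist view shows the rocker stripe at about (303,260), partly behind the fingers, and the orange key at (522,268). I work out the tester frame and check the rocker stripe against it.

Run:
```python
from h import *
import json
p1=json.load(open("pics/w1.json"));p2=json.load(open("pics/w2.json"));M,N=PW(p1),PW(p2)
I1=cv2.imread("pics/w1.png");T=cv2.imread("pics/top0.png")
for px in[(182,210)]: print("stripe w1",az(M,px,.079).round(4))
print("stripe w2",az(N,(303,260),.079).round(4),"top",az(P("top"),(341.8,202.3),.079).round(4))
hsv=cv2.cvtColor(I1,cv2.COLOR_BGR2HSV).astype(int)
m=(abs(hsv[...,0]-62)<15)&(hsv[...,1]>90);y,x=np.nonzero(m);k=np.hypot(x-152,y-296)<22
pg=(x[k].mean(),y[k].mean());print("green",pg,k.sum(),az(M,pg,.074).round(4))
for X in [(.633,-.189,.074),(.524,-.1435,.079),(.5445,.104,.059)]: print(X,pj(M,X).round(1),pj(P("top"),X).round(1))
```

```text
stripe w1 [ 0.5293 -0.1447  0.079 ]
stripe w2 [ 0.5243 -0.1437  0.079 ] top [ 0.5274 -0.1466  0.079 ]
green (np.float64(151.3739837398374), np.float64(298.29918699186993)) 615 [ 0.6308 -0.1885  0.074 ]
(0.633, -0.189, 0.074) [151.2 300.1] [354.5 167.4]
(0.524, -0.1435, 0.079) [182.7 204.8] [340.8 203.4]
(0.5445, 0.104, 0.059) [423.7 218.6] [258.6 198.8]
```

Estimates agree within about 3 mm: rocker point (0.525, -0.144), green (0.632, -0.189), orange (0.5445, 0.104). Moving onto the rocker.

Call:
servo_tool(increments=[[0,-30,12,20,0],[0,-35,12,40,0],[0,0,0,40,0],[0,0,0,30,0],[0,0,0,0,0],[0,0,0,0,0]])

```text
t: 3.32
tool_pos: [0.5262, -0.1451, 0.1028]
tool_rot: [-0.002, 3.14, -0.001]
contact_force: [0.5, -0.2, 0.6]
opening: -0.0
grip_force: 0.0
```

Run:
```python
from h import *
o=get_obs();print(o['tool_pos'],o['contact_force'])
im=get_image("wrist")[:,:,::-1];cv2.imwrite("pics/w3.png",cv2.resize(im[200:400,160:400],None,fx=3,fy=3)[:, :])
```

```text
[ 0.52621216 -0.14511957  0.10276177] [ 0.48624639 -0.22471806  0.60452174]
```

View pics/w3.png

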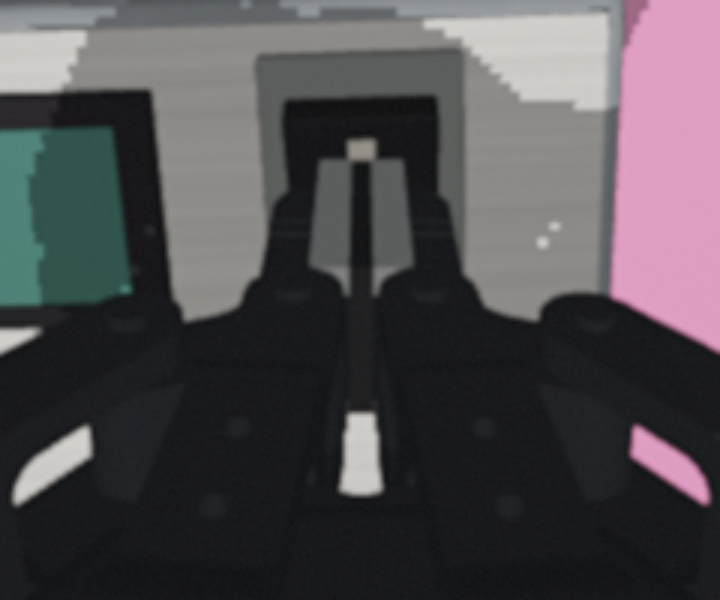

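The fingertips are centred on the rocker's width, just ahead of the white stripe at crop (361,150). Pressing down.

Call:
servo_tool(increments=[[0,2,1,12,0],[0,0,0,5,0],[0,0,0,3,0],[0,0,0,3,0],[0,0,0,2,0],[0,0,0,2,0],[0,0,0,0,0],[0,0,0,0,0]])

```text
t: 4.38
tool_pos: [0.5234, -0.1445, 0.0741]
tool_rot: [0.0, 3.141, 0.0]
contact_force: [-0.2, 0.1, -0.1]
opening: 0.0
grip_force: 0.0
```

Call:
servo_tool(increments=[[0,0,0,2,0],[0,0,0,1,0],[0,0,0,0,0]])

```text
t: 4.75
tool_pos: [0.5235, -0.1446, 0.0739]
tool_rot: [0.0, -3.141, -0.0]
contact_force: [-7.1, 2.0, 15.3]
opening: -0.0
grip_force: 7.5
```

It stops hard at z = 0.0739 m with 15 N, exactly the "on" height. Now I raise and move over the orange key.

Call:
servo_tool(increments=[[0,0,0,-30,0],[0,0,0,-40,0],[0,-7,50,0,0],[0,-7,50,0,0],[0,-7,50,0,0],[0,0,50,0,0],[0,0,48,0,0],[0,0,0,0,0],[0,0,0,0,0]])

```text
t: 5.88
tool_pos: [0.5442, 0.1032, 0.1411]
tool_rot: [0.001, -3.142, 0.001]
contact_force: [-0.2, 0.3, -0.5]
opening: -0.0003
grip_force: 0.0
```

Run:
```python
from h import *
o=get_obs();print(o['tool_pos'],o['contact_force'])
w=get_image("wrist")[:,:,::-1];t=get_image("top")[:,:,::-1];s=get_image("side")[:,:,::-1]
c=np.zeros((560,800,3),np.uint8);c[:420,:400]=cv2.resize(w[100:420,120:440],(400,420))
c[:300,400:]=cv2.resize(t[160:220,315:395],(400,300),interpolation=2)
c[300:,400:]=cv2.resize(s[230:295,280:370],(400,260),interpolation=2)
cv2.imwrite("pics/c2.png",c)
```

```text
[0.54416331 0.10324516 0.1410811 ] [-0.22674769  0.28704529 -0.54036771]
```

View pics/c2.png

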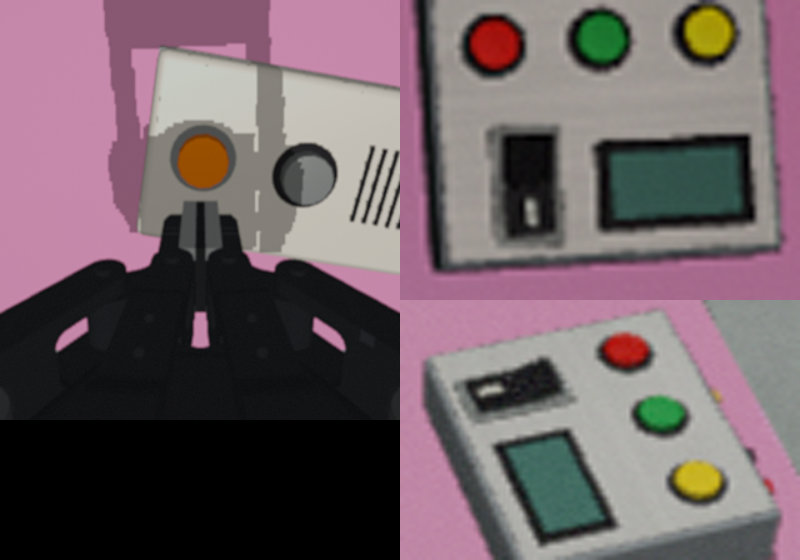

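The crop shows the orange key straight ahead of the fingertips at (203,162). The rocker has visibly changed, with its striped half now level. Pressing the call key.

Call:
servo_tool(increments=[[0,-1,1,40,0],[0,0,0,30,0],[0,0,0,6,0],[0,0,0,4,0],[0,0,0,4,0],[0,0,0,3,0],[0,0,0,1,0],[0,0,0,0,0],[0,0,0,0,0]])

```text
t: 7.15
tool_pos: [0.5463, 0.1044, 0.0543]
tool_rot: [-0.0, 3.139, -0.0]
contact_force: [2.5, -1.7, 4.4]
opening: 0.0001
grip_force: 2.0
```

Call:
servo_tool(increments=[[0,0,0,1.5,0],[0,0,0,1,0],[0,0,0,0,0],[0,0,0,0,0]])

```text
t: 7.65
tool_pos: [0.5464, 0.1044, 0.0529]
tool_rot: [-0.0, 3.14, -0.0]
contact_force: [-1.0, -3.0, 13.3]
opening: 0.0001
grip_force: 6.3
```

It bottomed at z = 0.0529 m with 13 N. Now I lift and go to the green button.

Call:
servo_tool(increments=[[0,0,0,-20,0],[0,0,0,-35,0],[0,0,0,-35,0],[0,-14,-49,0,0],[0,-14,-49,0,0],[0,-14,-49,0,0],[0,-14,-49,0,0],[0,-15,-49,0,0],[0,-15,-48,0,0],[0,0,0,0,0],[0,0,0,15,0],[0,0,0,0,0]])

```text
t: 9.15
tool_pos: [0.6292, -0.1864, 0.1227]
tool_rot: [0.002, -3.136, -0.004]
contact_force: [0.0, 0.3, 0.6]
opening: 0.0
grip_force: 0.0
```

Run:
```python
from h import *
o=get_obs();print(o['tool_pos'],o['contact_force'])
w=get_image("wrist")[:,:,::-1]
cv2.imwrite("pics/w4.png",w)
```

```text
[ 0.62919594 -0.18640593  0.12271422] [0.03208922 0.28336493 0.62832699]
```

View pics/w4.png

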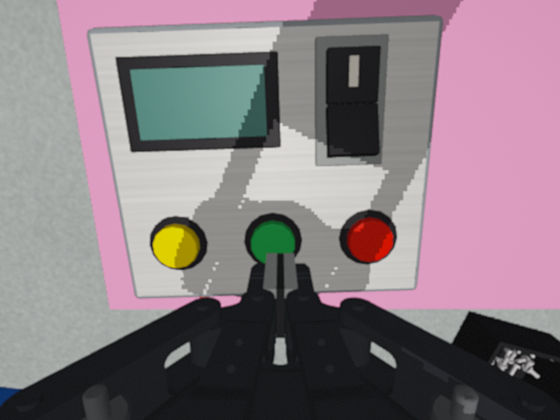

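The green button is at (273,243), between yellow (178,243) and red (369,237). That puts it at about (0.6325, -0.190), which matches the estimate. Correcting by 3–4 mm and pressing.

Call:
servo_tool(increments=[[0,-3,-4,25,0],[0,0,0,15,0],[0,0,0,4,0],[0,0,0,3,0],[0,0,0,3,0],[0,0,0,2,0],[0,0,0,2,0],[0,0,0,0,0],[0,0,0,0,0]])

```text
t: 10.32
tool_pos: [0.6345, -0.1927, 0.0724]
tool_rot: [0.0, 3.141, -0.0]
contact_force: [-0.1, 0.9, 3.0]
opening: 0.0004
grip_force: 1.7
```

Call:
servo_tool(increments=[[0,0,0,2,0],[0,0,0,2,0],[0,0,0,2,0],[0,0,0,1,0],[0,0,0,0,0],[0,0,0,0,0]])

```text
t: 11.08
tool_pos: [0.6346, -0.1927, 0.0678]
tool_rot: [-0.0, 3.142, -0.0]
contact_force: [-6.9, 2.8, 14.8]
opening: 0.0002
grip_force: 7.8
```

It stops at z = 0.0678 m with 15 N, so the button is fully in. Lifting clear and checking.

Call:
servo_tool(increments=[[0,0,0,-20,0],[0,0,0,-40,0],[0,40,0,-50,0],[0,40,0,-30,0],[0,0,0,0,0],[0,0,0,0,0],[0,0,0,0,0]])

```text
t: 11.95
tool_pos: [0.555, -0.1922, 0.2017]
tool_rot: [0.001, -3.139, -0.002]
contact_force: [0.7, -1.0, -0.4]
opening: 0.0002
grip_force: 0.0
```

Run:
```python
from h import *
o=get_obs();print(o['tool_pos'],o['contact_force'])
t=get_image("top")[:,:,::-1];s=get_image("side")[:,:,::-1]
c=np.zeros((600,700,3),np.uint8);c[:300]=cv2.resize(t[150:240,200:410],(700,300),interpolation=2)
c[300:,:330]=cv2.resize(s[160:310,255:370],(330,300),interpolation=2)
c[300:,350:]=cv2.resize(s[225:300,280:368],(350,300),interpolation=2)
cv2.imwrite("pics/c3.png",c)
```

```text
[ 0.55499201 -0.19219261  0.20166006] [ 0.72630209 -1.04079379 -0.36059073]
```

View pics/c3.png

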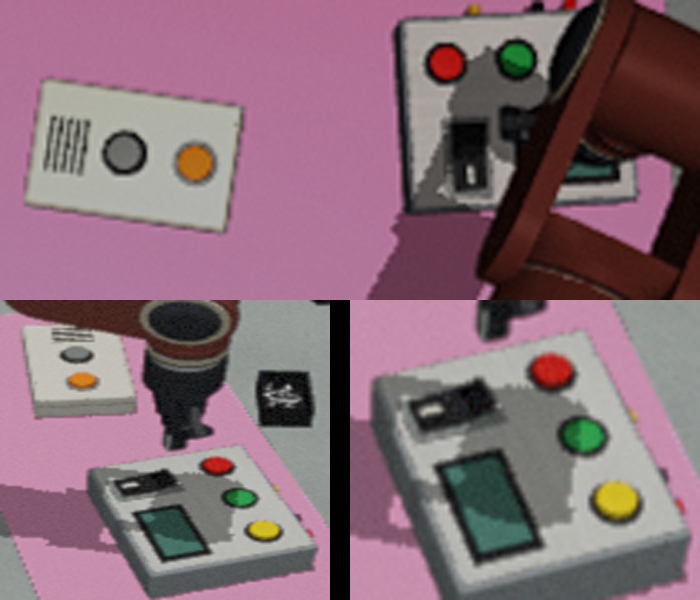

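The rocker is on, the green button sits lower than red and yellow, the orange key is back up, the unit has not moved, and the arm is clear.

```bash
python3 -c "from station import *;print(finish_job())"
```

```text
the job is handed in; nothing more can be done
None
```

I tipped the rocker on, pressed the call key and let it come back up, then pushed the green pass button in until it stayed down, and handed the job in at about 12 s of the 48 s allowed; the judge's verdict was not shown.

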